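# Tuck a flashing under a course of lapped roof tiles and hold it down

## Task

On the roof test board, first nudge the three loose clay tiles back, without lifting or tipping any of them, until all three butt squarely against the rear batten and their front edges make one straight row. Then fetch the aluminium flashing and tuck the edge of its wide lip well under the overhanging front edges of the tiles (about 2 cm deep, square to the row and centred on it) without lifting any tile. Finish still holding the flashing, firmly pressed down flat on the board: do not let go; leave the black disc and the caliper alone.

Things in the scene. Friction and masses are not known exactly. Their poses are not given: they have to be found in the camera images.
- deck: Fixed plywood board, 300 (x) x 240 (y) x 12 mm thick, lying level on the bench; origin at the centre of its underside, +x towards the rear batten (away from the robot), z up. Its top face is 12 mm above the bench. On it are fixed two wooden battens across its full width: a low support batten 10 mm high from x = 25 to 140 mm, on which the tiles rest, and behind it the rear batten, whose front face is at x = 140 mm (34 mm high above the board).
- lap_line (a point): Point on the board's top face where the front-edge line of the tiles passes, at the middle of the row, once the tiles butt against the rear batten (board x = -10 mm, y = 0); axes as the board's. The front face of the support batten is 35 mm further along +x, so there is a slot 10 mm high and 35 mm deep under the tile edges.
- tile0_front (a point): Left (+y) of the three loose terracotta tiles, 150 long (x) x 60 wide (y) x 12 mm thick, about 0.24 kg, with a shallow rib along each long side; the point is the middle of its front edge face (the end nearer the robot), half-way up its thickness, 16 mm above the board top; x points along the tile to its rear end, z up. It lies loose on the support batten, front end overhanging; it starts 8 to 30 mm short of the rear batten and slides when pushed on its front face.
- tile1_front (a point): Middle of the three loose terracotta tiles, 150 long (x) x 60 wide (y) x 12 mm thick, about 0.24 kg, with a shallow rib along each long side; the point is the middle of its front edge face (the end nearer the robot), half-way up its thickness, 16 mm above the board top; x points along the tile to its rear end, z up. It lies loose on the support batten, front end overhanging; it starts 8 to 30 mm short of the rear batten and slides when pushed on its front face.
- tile2_front (a point): Right (-y) of the three loose terracotta tiles, 150 long (x) x 60 wide (y) x 12 mm thick, about 0.24 kg, with a shallow rib along each long side; the point is the middle of its front edge face (the end nearer the robot), half-way up its thickness, 16 mm above the board top; x points along the tile to its rear end, z up. It lies loose on the support batten, front end overhanging; it starts 8 to 30 mm short of the rear batten and slides when pushed on its front face.
- seam (a point): Centre of the standing seam of the aluminium flashing, half-way up: an upright rib 10 mm thick (x), 150 mm long (y), 40 mm high, to be gripped across its thickness. It stands on a flat sheet 100 (x) x 150 (y) x 3 mm, whose underside is 23 mm below this point. The wide lip reaches 70 mm from this point along +x, the narrow one 30 mm along -x. Flashing 0.19 to 0.29 kg, loose; starts flat on the bench to the left or to the right of the board.
- lip_edge (a point): Middle of the far edge of the flashing's wide lip, at its underside: the edge to tuck under the tiles; axes as the seam's (x points out of the lip, z up).
- flashing: The whole flashing; origin at the centre of the underside of its sheet (20 mm in +x from the seam's middle plane), axes as the seam's.
- disc: Bystander: loose black porous ceramic disc, 100 mm across, 35 mm high, on the bench on the other side of the board from the flashing; origin at the centre of its underside.
- caliper: Bystander: steel vernier caliper, 200 x 56 x 8 mm, lying on the bench to the right of the board, beyond the disc or flashing; origin at the middle of its beam, x along the beam.
Mind the look-alikes: they are no part of the job. What is shaped like the part that bears tile1_front but purple is not meant.

How it is judged:
On the way, in this order (a step that is already met when the one before it is completed fails the run):
1. all three tiles butt squarely against the rear batten, front edges in one row (x of each of tile0_front, tile1_front, tile2_front in the frame of lap_line above -0.004 m and angle between the x axis of each of tile0_front, tile1_front, tile2_front and the x axis of lap_line, either way round below 0.05 rad and z of tile0_front in the frame of lap_line between 0.012 and 0.02 m and z of tile1_front in the frame of lap_line between 0.012 and 0.02 m and z of tile2_front in the frame of lap_line between 0.012 and 0.02 m), for 0.2 s.
2. the wide lip of the flashing is tucked under the front edges of the tiles (all of step 1 and x of lip_edge in the frame of lap_line above 0.012 m and y of lip_edge in the frame of lap_line between -0.025 and 0.025 m and z of lip_edge in the frame of lap_line below 0.0035 m and angle between the x axis of lip_edge and the x axis of lap_line, either way round below 0.08 rad), for 0.1 s.
At the end, for the whole second after the job is handed in: Tiles within 4 mm of the lap line, square within 0.05 rad, at their own height within 4 mm; lip edge at least 12 mm under them, centred within 25 mm, square within 0.08 rad, under 3.5 mm above the board; flashing level within 0.035 rad, held by the fingers, pressed on the board with over 6 N (all of step 2 and angle between lip_edge's own z axis and vertical below 0.035 rad and contact force between flashing and deck above 6 N and contact force between the fingers and flashing above 1 N); the arm keeps its last pose, push and grip.
It fails at once if a tile is lifted (front edge more than 5 mm up), pressed down or tipped (z of any of tile0_front, tile1_front, tile2_front in the frame of lap_line above 0.021 m or angle between any of tile0_front, tile1_front, tile2_front's own z axis and vertical above 0.08 rad).
It fails at once if the disc or the caliper is disturbed by more than 25 mm (distance of any of disc, caliper from where it was at the start of the episode above 0.025 m).
It also fails if it takes over 72 s, if anything falls off the work surface, if the arm or the gripper's body presses on something with over 40 N, if the wrist force passes 120 N, or if a joint passes its speed limit or range.

## Robot

A 7-joint arm with a two-finger parallel gripper is mounted at the origin on the work surface. World frame = base frame: x ahead of the robot, y to its left, z up, the work surface at z = 0. Lengths are in m, angles in rad, forces in N, time in s.
With the tool pointing down it reaches from about 0.425 to 0.925 m from the base axis. Payload 6.8 kg.
Tool frame: the origin (TCP) lies midway between the tips of the shut fingers; the grasp point (between the pads) lies 19 mm behind it; z points along the fingers, y is the line along which they close (so a half turn about z gives the same grasp; the last joint's range is limited). The gripper opens to 85 mm and grips with 20 to 120 N. Pads are 22 mm wide; open, the fingers measure 114 mm over their backs; the gripper's body (76 mm by 85 mm) begins 54 mm behind the grasp point. The pads swing forward as they close: fully open they stand 13 mm farther back than shut.
Start: joints at [1.077, 0.477, 0.022, 1.555, -0.011, 1.109, -0.083], TCP at [0.254, -0.625, 0.231] pointing down, gripper open.
Joint ranges: [-2.96, 2.96], [-0.34, 2.1], [-1.41, 1.46], [0.24, 2.44], [-1.37, 4.51], [0.17, 1.92], [-2.96, 2.96]. Speed limits (rad/s): [2.39, 2.39, 3.14, 3.14, 3.14, 3.14, 3.14].

## Interface

Orientations are given as a unit quaternion [w, x, y, z].
In Python, from station import r gives the robot as it stands. The module is installed in compiled form; this text tells all that it offers.
- The arm moves only by the shell command python3 -m creep 'ROWS' [FORCE]. ROWS is a JSON object of lists of equal length, an entry for each row: "dp": the shift along the tool's x, y, z in m, a list of three; "turn": the turn about the tool's z in rad; "grip": the closure in counts, from 0 (fully open) to 255 (shut). A call has 1 to 20 rows; each row is the pose to reach, as a shift and turn from the pose commanded when the call began, along the tool's axes at that moment; what a row does not reach only later rows make up. A row lasts 1/8 s, in which the tool goes at most 62.5 mm and 10.7 degrees, less where a joint would pass 70% of its speed; a pose out of reach is approached as far as the arm can. A call with a gripper value outside its range is refused whole. The fingers move at their own pace and stop on an object; FORCE is the grip in N (left out, the last holds). Time passes only in rows, so rows that repeat a pose let the fingers close. It gives the time, the measured TCP pose, the force, the opening and the grip force at its end, in the units of the state.
- r.sense(): the state, without advancing time (a new reading comes with each control period).
- r.capture(name): name is "side" or "top"; returns the picture (400x640x3 uint8, blue, green, red); there is no depth.
- r.calibration(name): a dict with "intrinsics" (3x3 intrinsics, pixels), "origin" and "orientation" of the camera in the world. Camera axes: x right, y down, z forward; pixel columns grow to the right and rows downward; lengths in m; the calibration is good to about 2 mm. A picture is of the moment at which its call begins. calibration takes no time and is no camera call.
- r.hand_in(): hands the job in; it is judged then, once.
Trained networks look in the newest picture that a camera, given by its name, has taken for a name from the list of things; names that differ only in an ending like _2 or _b are one class to them, and where a whole thing is asked for, a point or a joint stands for the part that bears it (a point fixed in the world has none). Each returns a list of dicts, best first, with "score" (0 to 1); they miss things now and then, are a little off and sometimes report something else, mostly with a low value. They report only what shows in the picture. A call takes as long as a camera call. They do not tell look-alikes from the thing itself.
- r.spot_in(target, camera): "box" ([left, top, right, bottom] in pixels, round what is visible of it).
- r.outline_of(target, camera): "region" (400x640 bool, what is visible of it) and "box" ([left, top, right, bottom] in pixels, round what is visible of it).
The state is a dict: "time": time; "q": joint angles; "qd": joint speeds; "effort": joint torques, N m; "tool_pos": TCP position; "ee_rot": TCP orientation; "contact_force": force on the tool from outside, world axes, zero at the start; "wrist_torque": the same for the moment, N m; "grip_width": finger opening in m; "gripper_force": force on a finger pad.
Only numpy, scipy, OpenCV 4.12 (cv2) and the standard library are available. Lean on these libraries where they do the work, as an engineer would, in place of code of your own. Each camera call takes 0.05 s, during which the arm holds its last target. There are 200 camera calls.

## Working session

There is one attempt and no reset: what is moved stays moved. The work goes in short steps, Python scripts to look and compute and a shell command to move; the robot and the scene stay as the last step left them, time stands still between calls to the robot, and variables do not carry over. Pictures are saved under pics/ and viewed, at most 10 in all, crops included, and the job is handed in when it is done.

```bash
mkdir -p pics; cat > h.py <<'E'
import numpy as np, cv2
from scipy.spatial.transform import Rotation as R
from station import r
def cal(n):
    c=r.calibration(n); q=c["orientation"]
    return np.array(c["intrinsics"]),np.array(c["origin"]),R.from_quat(q,scalar_first=True).as_matrix()
def toplane(n,px,z):
    K,o,M=cal(n); px=np.atleast_2d(np.asarray(px,float))
    d=(M@np.linalg.inv(K)@np.c_[px,np.ones(len(px))].T).T
    return o+d*((z-o[2])/d[:,2])[:,None]
def proj(n,P):
    K,o,M=cal(n); c=(np.atleast_2d(P)-o)@M; u=c@K.T
    return u[:,:2]/u[:,2:]
E
python3 - <<'E'
from h import *
s=r.sense(); print({k:np.round(v,3).tolist() for k,v in s.items()})
ims=[]
for n in("top","side"):
    im=r.capture(n); cv2.imwrite(f"pics/{n}0.png",im)
    print(n,[np.round(x,3).tolist() for x in cal(n)])
    for t in("tile0_front","tile1_front","tile2_front","seam","flashing","deck","disc","caliper"):
        print(n,t,[(round(d["score"],2),np.round(d["box"]).astype(int).tolist()) for d in r.spot_in(t,n)[:5]])
E
```

```text
{'time': 0.0, 'q': [1.077, 0.478, 0.022, 1.556, -0.012, 1.109, -0.083], 'qd': [-0.0, 0.001, -0.001, 0.001, -0.001, -0.001, -0.001], 'effort': [-0.0, -59.645, 1.608, -28.119, 0.012, 0.009, -0.0], 'tool_pos': [0.254, -0.625, 0.23], 'ee_rot': [-0.001, 0.981, 0.192, -0.0], 'contact_force': [-0.399, -0.408, -0.158], 'wrist_torque': [-0.055, 0.011, 0.016], 'gripper_force': 0.0, 'grip_width': 0.086}
top [[[430.536, 0.0, 317.839], [0.0, 430.536, 199.761], [0.0, 0.0, 1.0]], [0.419, -0.0, 1.341], [[0.028, -0.985, 0.168], [-0.999, -0.03, -0.01], [0.015, -0.168, -0.986]]]
top tile0_front [(0.9, [284, 184, 310, 234]), (0.32, [404, 232, 441, 266])]
top tile1_front [(0.76, [294, 116, 341, 164]), (0.75, [308, 189, 336, 238]), (0.67, [216, 162, 265, 197]), (0.42, [331, 187, 355, 234])]
top tile2_front []
top seam [(0.75, [178, 245, 230, 288])]
top flashing [(0.96, [179, 245, 229, 282])]
top deck [(0.74, [275, 212, 356, 278])]
top disc [(0.61, [408, 233, 442, 265])]
top caliper [(0.93, [407, 167, 433, 230])]
side [[[514.198, 0.0, 317.873], [0.0, 514.198, 201.427], [0.0, 0.0, 1.0]], [0.066, 1.034, 0.831], [[-0.876, -0.271, 0.398], [-0.481, 0.469, -0.741], [0.014, -0.841, -0.541]]]
side tile0_front [(0.72, [285, 210, 343, 241])]
side tile1_front [(0.92, [228, 243, 262, 283]), (0.86, [244, 186, 269, 216]), (0.61, [298, 199, 354, 231])]
side tile2_front [(0.95, [307, 188, 362, 216])]
side seam [(0.93, [287, 291, 348, 356])]
side flashing [(0.7, [286, 291, 349, 354])]
side deck [(0.7, [267, 206, 405, 270]), (0.28, [284, 211, 342, 244])]
side disc [(0.82, [385, 164, 421, 191])]
side caliper [(0.57, [271, 205, 408, 271]), (0.53, [324, 161, 390, 174])]
```

View pics/top0.png

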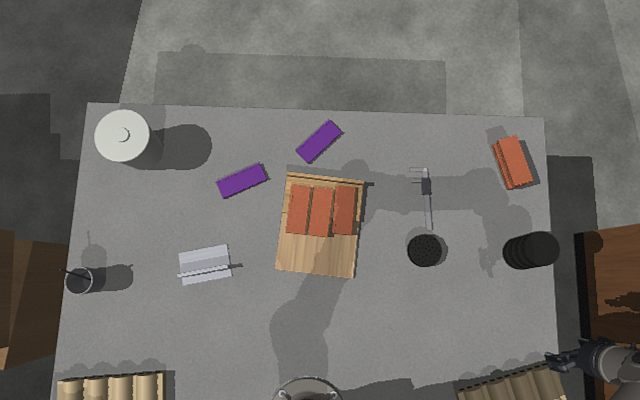

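View pics/side0.png

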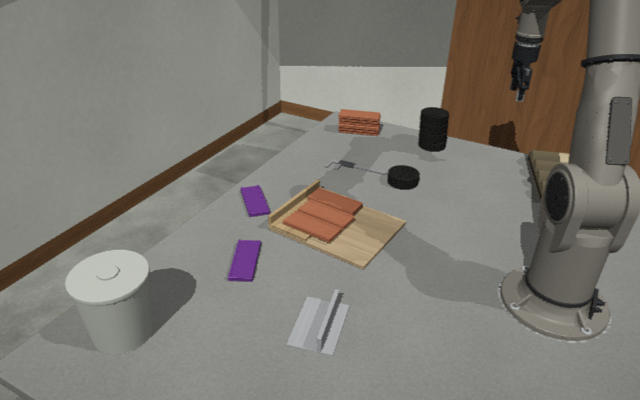

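The two purple tiles (top 319,141 and 242,181) are decoys. So is the terracotta stack at (515,162). The three terracotta tiles on the board, at (297,209), (320,211) and (345,211), fit the description because they rest on the battens. The flashing is at (205,264), left of the board.

```bash
cat > fit.py <<'E'
from h import *
from scipy.optimize import least_squares
def sil(n,P):  # silhouette of a 3-D convex point set
    return cv2.convexHull(proj(n,P).astype(np.float32))[:,0]
def soft(m,s=4):return cv2.GaussianBlur(cv2.resize(m.astype(np.float32),None,fx=1,fy=1),(0,0),1.2)
def ren(n,polys):
    m=np.zeros((400*1,640),np.float32); big=np.zeros((1600,2560),np.uint8)
    for p in polys: cv2.fillConvexPoly(big,np.round(((p+.5)*4-.5)*16).astype(np.int32),255,shift=4)
    return cv2.resize(big,(640,400),interpolation=cv2.INTER_AREA)/255.
def box(x0,x1,y0,y1,z0,z1): return np.array([[x,y,z] for x in(x0,x1) for y in(y0,y1) for z in(z0,z1)])
def place(P,x,y,a,z=0): c,s=np.cos(a),np.sin(a); return P@np.array([[c,s,0],[-s,c,0],[0,0,1]])+[x,y,z]
def fit(parts,masks,p0,z=0):
    from scipy.optimize import minimize
    def f(p): return sum(((cv2.GaussianBlur(ren(n,[sil(n,place(b,*p,z)) for b in parts]),(0,0),1)-cv2.GaussianBlur(m.astype(float),(0,0),1))**2).sum() for n,m in masks.items())
    S=np.array([p0]+[np.array(p0)+d for d in np.diag([.01,.01,.1])])
    o=minimize(f,p0,method="Nelder-Mead",options=dict(initial_simplex=S,xatol=1e-4,fatol=1e-3)); return o.x,o.fun
DECK=[box(-.15,.15,-.12,.12,0,.012),box(.025,.14,-.12,.12,0,.022),box(.14,.15,-.12,.12,0,.046)]
FL=[box(-.05,.05,-.075,.075,0,.003),box(-.025,-.015,-.075,.075,0,.043)]
E
python3 - <<'E'
from fit import *
ims={n:r.capture(n) for n in("top","side")}
cv2.imwrite("pics/crop.png",cv2.resize(ims["top"][160:290,170:370],None,fx=4,fy=4,interpolation=cv2.INTER_CUBIC))
best={}
for t in("deck","flashing"):
    for n in ims:
        o=r.outline_of(t,n); print(t,n,[(round(d["score"],2),d["box"],int(d["region"].sum())) for d in o[:2]])
        if o: best[t,n]=o[0]["region"]
np.savez("m.npz",**{a+"_"+b:v for (a,b),v in best.items()})
# terracotta colour, restricted to board area in top
for n in ims:
    hsv=cv2.cvtColor(ims[n],cv2.COLOR_BGR2HSV); 
    m=(((hsv[...,0]<12)&(hsv[...,1]>120))*255).astype(np.uint8)
    k,l,st,c=cv2.connectedComponentsWithStats(m)
    print(n,[(st[i].tolist(),np.round(c[i]).tolist()) for i in range(1,k) if st[i][4]>100])
print(toplane("top",[(205,264)],0),toplane("top",[(318,228)],.012))
for t,parts,z,p0 in(("flashing",FL,0,(*toplane("top",[(205,264)],0)[0,:2],.15)),("deck",DECK,0,(*toplane("top",[(320,228)],.012)[0,:2],-.1))):
    for sel in(("top",),("side",),("top","side")):
        try: print(t,sel,fit(parts,{n:best[t,n] for n in sel},p0))
        except Exception as e: print(e)
E
```

```text
deck top [(0.81, [272.4, 212.3, 356.9, 280.8], 3411)]
deck side [(0.81, [269.2, 208.7, 405.9, 269.2], 3126), (0.51, [384.7, 163.2, 420.5, 192.1], 697)]
flashing top [(0.68, [178.1, 245.2, 229.0, 283.3], 1559)]
flashing side [(0.63, [287.1, 289.6, 348.1, 355.8], 2489)]
top [([492, 135, 41, 55, 1321], [512.0, 162.0]), ([286, 184, 25, 51, 947], [298.0, 209.0]), ([332, 185, 24, 50, 969], [343.0, 210.0]), ([308, 187, 25, 50, 963], [320.0, 212.0])]
side [([339, 110, 41, 25, 892], [359.0, 122.0]), ([283, 187, 79, 56, 2387], [324.0, 214.0])]
[[0.43724474 0.32704988 0.        ]] [[ 0.55711494 -0.01635689  0.012     ]]
flashing ('top',) (array([0.43763342, 0.32796706, 0.20433944]), np.float64(34.287882566319965))
flashing ('side',) (array([0.43837947, 0.32966206, 0.22146613]), np.float64(5.70764741793383))
flashing ('top', 'side') (array([0.43816408, 0.32934522, 0.21957798]), np.float64(44.2714626863483))
deck ('top',) (array([ 0.55961994, -0.01867916, -0.09917709]), np.float64(4038.9892889341627))
deck ('side',) (array([ 0.56415041, -0.01395137, -0.04836145]), np.float64(3257.070559098126))
deck ('top', 'side') (array([ 0.56277634, -0.01546644, -0.06407734]), np.float64(7324.114650298983))
```

View pics/crop.png

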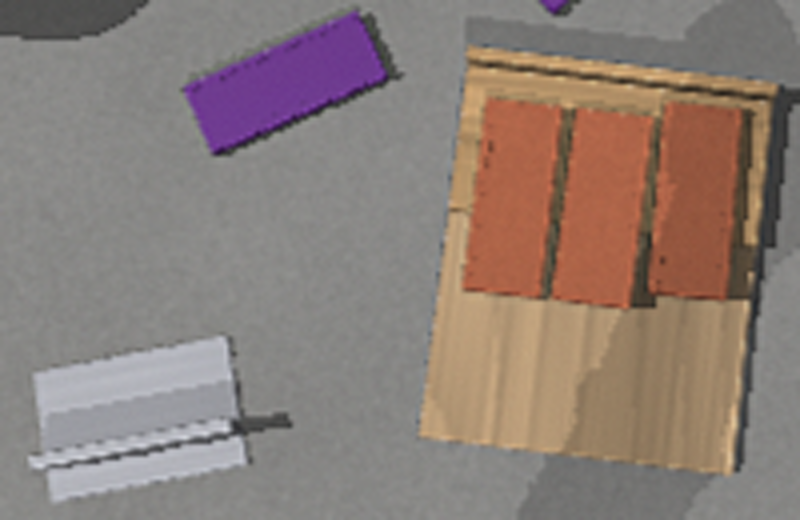

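The crop confirms the three terracotta tiles on the board, with front edges at about y=295–305 in the crop. The middle one sticks out most. The flashing has its seam on the robot side and its wide lip facing +x. Next I fit the deck and tiles by colour.

```bash
cat > board.py <<'E'
from fit import *
TILE=[box(0,.15,-.03,.03,.022,.034)]
def masks(ims):
    W,T={},{}
    for n,im in ims.items():
        h,s,v=cv2.split(cv2.cvtColor(im,cv2.COLOR_BGR2HSV)); roi=np.zeros(h.shape,bool)
        if n=="top": roi[168:285,270:372]=1
        else: roi[178:272,262:412]=1
        m=((h<28)&(s>60)&roi).astype(np.uint8)
        m=cv2.morphologyEx(m,cv2.MORPH_CLOSE,np.ones((5,5)))
        k,l,st,_=cv2.connectedComponentsWithStats(m); W[n]=l==1+st[1:,4].argmax()
        T[n]=((h<12)&(s>120)&roi).astype(np.uint8)
    return W,T
def tiles(T):
    k,l,st,c=cv2.connectedComponentsWithStats(T["top"])
    i=sorted([i for i in range(1,k) if st[i][4]>300],key=lambda i:c[i][0]); return [(l==j) for j in i]
E
python3 - <<'E'
from board import *
ims={n:r.capture(n) for n in("top","side")}
W,T=masks(ims)
for sel in(("top",),("side",),("top","side")):
    d,e=fit(DECK,{n:W[n] for n in sel},(.56,-.017,-.06)); print(sel,d.round(4),round(e,1))
c,s=np.cos(d[2]),np.sin(d[2])
for m in tiles(T):
    w=toplane("top",[m.nonzero()[1].mean(),m.nonzero()[0].mean()][:2],.034)[0]
    p,e=fit(TILE,{"top":m},(w[0]-.075,w[1],d[2]))
    q=p[:2]-d[:2]; print("tile",p.round(4),"deck frame front",np.round([c*q[0]+s*q[1],-s*q[0]+c*q[1],p[2]-d[2]],4),round(e,1))
vis=ims["top"].copy()
for b in DECK: cv2.polylines(vis,[np.round(sil("top",place(b,*d))*16).astype(int)],True,(255,0,0),1,shift=4)
vs=ims["side"].copy()
for b in DECK: cv2.polylines(vs,[np.round(sil("side",place(b,*d))*16).astype(int)],True,(255,0,0),1,shift=4)
cv2.imwrite("pics/v.png",np.hstack([cv2.resize(vis[165:290,265:375],None,fx=3.5,fy=3.5),cv2.resize(vs[170:295,260:380],None,fx=3.5,fy=3.5)])[:, :800])
E
```

```text
('top',) [ 0.5671 -0.0201 -0.09  ] 6.2
('side',) [ 0.5696 -0.0191 -0.0909] 34.8
('top', 'side') [ 0.5681 -0.0197 -0.0904] 57.9
tile [ 0.5377  0.0536 -0.0856] deck frame front [-0.0369  0.0702  0.0048] 3.4
tile [ 0.5323 -0.014  -0.1   ] deck frame front [-0.0362  0.0024 -0.0096] 2.2
tile [ 0.5394 -0.0875 -0.0701] deck frame front [-0.0225 -0.0701  0.0203] 2.8
```

View pics/v.png

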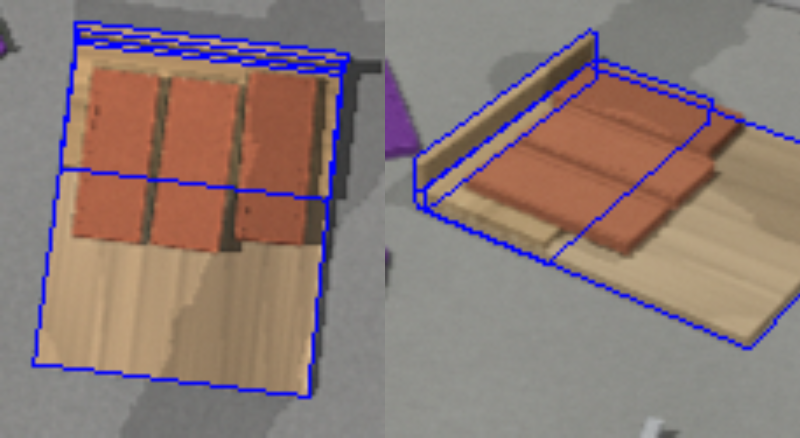

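```bash
python3 -m creep '{"dp":[[0.434,-0.407,0.05],[0.434,-0.407,0.05],[0.434,-0.407,0.05],[0.434,-0.407,0.05],[0.434,-0.407,0.05],[0.434,-0.407,0.05],[0.434,-0.407,0.05],[0.434,-0.407,0.05],[0.434,-0.407,0.05],[0.434,-0.407,0.05],[0.434,-0.407,0.05],[0.434,-0.407,0.05],[0.434,-0.407,0.13],[0.434,-0.407,0.13],[0.434,-0.407,0.13],[0.434,-0.407,0.13],[0.434,-0.407,0.13]],"turn":[0.477,0.477,0.477,0.477,0.477,0.477,0.477,0.477,0.477,0.477,0.477,0.477,0.477,0.477,0.477,0.477,0.477],"grip":[195,195,195,195,195,195,195,195,195,195,195,195,195,195,195,195,195]}' 40
cat > st.py <<'E'
from h import *
D=np.array([.5681,-.0197]);A=-.0904
def st():
    s=r.sense(); p=np.array(s["tool_pos"]); M=R.from_quat(s["ee_rot"],scalar_first=True).as_matrix()
    q=p[:2]-D; c,k=np.cos(A),np.sin(A)
    print("t",round(s["time"],2),"tcp",p.round(4),"deck",np.round([c*q[0]+k*q[1],-k*q[0]+c*q[1],p[2]-.012],4),"yawx",round(np.arctan2(M[1,0],M[0,0]),4),"tilt",M[:2,2].round(4),"F",np.round(s["contact_force"],1),"w",round(s["grip_width"],4),"gf",s["gripper_force"])
    return p,M
if __name__=="__main__": st()
E
python3 st.py
```

```text
time: 3.42
tool_pos: [0.5039, -0.0855, 0.1026]
ee_rot: [0.0, 0.999, -0.046, 0.001]
contact_force: [1.0, 0.5, -0.9]
grip_width: 0.0202
gripper_force: 0.0
t 3.42 tcp [ 0.5039 -0.0855  0.1026] deck [-0.058  -0.0714  0.0906] yawx -0.0919 tilt [ 0.0024 -0.0004] F [ 1.   0.5 -0.9] w 0.0202 gf 0.0
```

```bash
python3 -m creep '{"dp":[[0,0.0,0.05],[0,0.0,0.0815],[0,0.0,0.0815],[0.010,0,0.0815],[0.018,0,0.0815],[0.022,0,0.0815],[0.026,0,0.0815],[0.028,0,0.0815],[0.030,0,0.0815],[0.032,0,0.0815],[0.034,0,0.0815],[0.034,0,0.0815]],"turn":[0,0,0,0,0,0,0,0,0,0,0,0],"grip":[195,195,195,195,195,195,195,195,195,195,195,195]}'
python3 st.py
```

```text
time: 4.92
tool_pos: [0.5374, -0.0882, 0.0198]
ee_rot: [0.0, 0.999, -0.046, 0.0]
contact_force: [-0.7, -0.2, -1.6]
grip_width: 0.0203
gripper_force: 0.1
t 4.92 tcp [ 0.5374 -0.0882  0.0198] deck [-0.0244 -0.071   0.0078] yawx -0.0914 tilt [ 0.0008 -0.0001] F [-0.7 -0.2 -1.6] w 0.0203 gf 0.129151395522058
```

```bash
python3 -m creep '{"dp":[[0.001,0,0],[0.002,0,0],[0.003,0,0],[0.0035,0,0]],"turn":[0,0,0,0],"grip":[195,195,195,195]}'
python3 st.py; python3 -m creep '{"dp":[[0.001,0,0],[0.002,0,0],[0.002,0,0]],"turn":[0,0,0],"grip":[195,195,195]}'
python3 st.py
```

```text
time: 5.42
tool_pos: [0.54, -0.0884, 0.0198]
ee_rot: [0.0, 0.999, -0.046, -0.0]
contact_force: [-4.9, 0.6, 3.2]
grip_width: 0.0201
gripper_force: 2.1
t 5.42 tcp [ 0.54   -0.0884  0.0198] deck [-0.0218 -0.071   0.0078] yawx -0.0913 tilt [-0.0008 -0.0001] F [-4.9  0.6  3.2] w 0.0201 gf 2.0590665377676487
time: 5.8
tool_pos: [0.54, -0.0885, 0.0194]
ee_rot: [0.0, 0.999, -0.046, -0.002]
contact_force: [-8.0, 2.1, 5.3]
grip_width: 0.0198
gripper_force: 4.1
t 5.8 tcp [ 0.54   -0.0885  0.0194] deck [-0.0218 -0.0711  0.0074] yawx -0.0913 tilt [-0.0045  0.    ] F [-8.   2.1  5.3] w 0.0198 gf 4.069475680589676
```

```bash
python3 -m creep '{"dp":[[-0.02,0,0],[-0.041,0,0],[-0.041,-0.04,0],[-0.041,-0.073,0],[-0.041,-0.073,0],[-0.033,-0.073,0],[-0.029,-0.073,0],[-0.026,-0.073,0],[-0.023,-0.073,0],[-0.02,-0.073,0],[-0.017,-0.073,0],[-0.014,-0.073,0],[-0.011,-0.073,0],[-0.008,-0.073,0],[-0.006,-0.073,0],[-0.004,-0.073,0],[-0.002,-0.073,0],[0,-0.073,0],[0,-0.073,0]],"turn":[0,0,0,0,0,0,0,0,0,0,0,0,0,0,0,0,0,0,0],"grip":[195,195,195,195,195,195,195,195,195,195,195,195,195,195,195,195,195,195,195]}'
python3 st.py
```

```text
time: 8.18
tool_pos: [0.5466, -0.0157, 0.0194]
ee_rot: [0.0, 0.999, -0.045, -0.002]
contact_force: [-7.9, 1.0, 5.9]
grip_width: 0.0202
gripper_force: 4.0
t 8.18 tcp [ 0.5466 -0.0157  0.0194] deck [-0.0217  0.002   0.0074] yawx -0.091 tilt [-0.0047 -0.0002] F [-7.9  1.   5.9] w 0.0202 gf 3.9909902215003967
```

Same stop position, so that tile is butted. Now tile0, at deck y=0.070.

```bash
python3 -m creep '{"dp":[[-0.02,0,0],[-0.041,0,0],[-0.041,-0.04,0],[-0.041,-0.068,0],[-0.041,-0.068,0],[-0.033,-0.068,0],[-0.029,-0.068,0],[-0.026,-0.068,0],[-0.023,-0.068,0],[-0.02,-0.068,0],[-0.017,-0.068,0],[-0.014,-0.068,0],[-0.011,-0.068,0],[-0.008,-0.068,0],[-0.006,-0.068,0],[-0.004,-0.068,0],[-0.002,-0.068,0],[0,-0.068,0],[0,-0.068,0]],"turn":[0,0,0,0,0,0,0,0,0,0,0,0,0,0,0,0,0,0,0],"grip":[195,195,195,195,195,195,195,195,195,195,195,195,195,195,195,195,195,195,195]}'
python3 st.py
python3 -m creep '{"dp":[[-0.03,0,0],[-0.06,0,-0.01],[-0.06,0,-0.06],[-0.06,0.0,-0.10],[-0.06,0.0,-0.10]],"turn":[0,0,0,0,0],"grip":[195,100,0,0,0]}'
python3 - <<'E'
from st import *; from board import *
im={n:r.capture(n) for n in("top","side")}; W,T=masks(im); cv2.imwrite("pics/t1.png",np.hstack([cv2.resize(im["top"][165:290,265:375],None,fx=3.5,fy=3.5),cv2.resize(im["side"][170:295,260:380],None,fx=3.5,fy=3.5)])[:, :800])
d=np.array([.5681,-.0197,-.0904]);c,s=np.cos(A),np.sin(A)
for m in tiles(T):
    w=toplane("top",[m.nonzero()[1].mean(),m.nonzero()[0].mean()],.034)[0]
    p,e=fit(TILE,{"top":m},(w[0]-.075,w[1],A)); q=p[:2]-D; print(np.round([c*q[0]+s*q[1],-s*q[0]+c*q[1],p[2]-A],4),round(e,1))
st()
E
```

```text
time: 10.55
tool_pos: [0.5528, 0.0519, 0.0194]
ee_rot: [0.0, 0.999, -0.045, -0.002]
contact_force: [-7.5, 1.1, 5.4]
grip_width: 0.02
gripper_force: 4.0
t 10.55 tcp [0.5528 0.0519 0.0194] deck [-0.0217  0.07    0.0074] yawx -0.0908 tilt [-0.0047 -0.0005] F [-7.5  1.1  5.4] w 0.02 gf 3.965778350830078
time: 11.18
tool_pos: [0.4986, 0.0577, 0.1231]
ee_rot: [-0.001, 0.999, -0.046, 0.004]
contact_force: [-0.6, -0.7, -0.5]
grip_width: 0.0851
gripper_force: 0.0
[0.0046 0.0704 0.0083] 208.4
[-0.0112  0.0039 -0.005 ] 2.4
[-0.0109 -0.07   -0.0105] 2.2
t 11.28 tcp [0.496  0.0572 0.1201] deck [-0.0787  0.0701  0.1081] yawx -0.0915 tilt [0.0018 0.0002] F [-0.5  0.9 -0.6] w 0.0852 gf 0.0
```

View pics/t1.png

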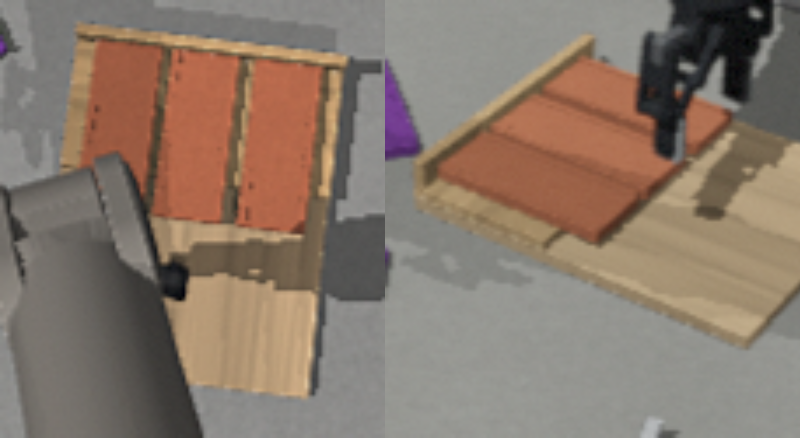

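All three tiles are butted: the stop position was the same each time and the fitted fronts are at -11 mm. Next, the flashing.

```bash
python3 -m creep '{"dp":[[-0.1015,-0.2595,-0.03],[-0.1015,-0.2595,-0.03],[-0.1015,-0.2595,-0.03],[-0.1015,-0.2595,-0.03],[-0.1015,-0.2595,-0.03],[-0.1015,-0.2595,-0.03],[-0.1015,-0.2595,-0.03],[-0.1015,-0.2595,-0.03],[-0.1015,-0.2595,-0.03],[-0.1015,-0.2595,-0.03],[-0.1015,-0.2595,-0.03],[-0.1015,-0.2595,-0.03]],"turn":[1.2585,1.2585,1.2585,1.2585,1.2585,1.2585,1.2585,1.2585,1.2585,1.2585,1.2585,1.2585],"grip":[0,0,0,0,0,0,0,0,0,0,0,0]}'
python3 - <<'E'
from st import *
p,M=st(); print(np.round(r.sense()["q"],2)); S=np.array([.4187,.3249,.033-.019])
print("dp to grasp",(M.T@(S-p)).round(4))
E
```

```text
time: 12.78
tool_pos: [0.4179, 0.3246, 0.1497]
ee_rot: [-0.0, 0.781, -0.624, -0.001]
contact_force: [-1.0, -0.8, 0.9]
grip_width: 0.0856
gripper_force: 0.0
t 12.78 tcp [0.4179 0.3246 0.1497] deck [-0.1807  0.3293  0.1377] yawx -1.3487 tilt [-0.0022  0.0018] F [-1.  -0.8  0.9] w 0.0856 gf 0.0
[-1.63  0.66  1.21  2.03 -0.76  1.   -2.95]
dp to grasp [ 0.0002 -0.0011  0.1357]
```

Joint 7 is at its limit, so I'll take the grasp a half turn round instead.

```bash
python3 -m creep '{"dp":[[0,0,0],[0,0,0],[0,0,0],[0,0,0],[0,0,0],[0,0,0],[0,0,0],[0,0,0],[0,0,0],[0,0,0],[0,0,0],[0,0,0],[0,0,0],[0,0,0],[0,0,0],[0,0,0],[0,0,0],[0,0,0],[0,0,0],[0,0,0]],"turn":[-0.18,-0.36,-0.54,-0.72,-0.9,-1.08,-1.26,-1.44,-1.62,-1.8,-1.98,-2.16,-2.34,-2.52,-2.7,-2.88,-3.06,-3.139,-3.139,-3.139],"grip":[0,0,0,0,0,0,0,0,0,0,0,0,0,0,0,0,0,0,0,0]}'
python3 - <<'E'
from st import *
p,M=st(); print(np.round(r.sense()["q"],2)); S=np.array([.4187,.3249,.033-.019])
print("dp to grasp",(M.T@(S-p)).round(4))
E
```

```text
time: 15.28
tool_pos: [0.4183, 0.3249, 0.1507]
ee_rot: [-0.0, 0.626, 0.779, 0.001]
contact_force: [-0.6, -0.2, -0.1]
grip_width: 0.0857
gripper_force: 0.0
t 15.28 tcp [0.4183 0.3249 0.1507] deck [-0.1803  0.3297  0.1387] yawx 1.7876 tilt [0.0009 0.0019] F [-0.6 -0.2 -0.1] w 0.0857 gf 0.0
[-1.11  0.35  0.41  2.   -0.19  0.82 -0.38]
dp to grasp [-0.0003  0.0002  0.1367]
```

```bash
python3 -m creep '{"dp":[[0,0,0.06],[0,0,0.11],[0,0,0.136],[0,0,0.136],[0,0,0.136],[0,0,0.136],[0,0,0.136],[0,0,0.136],[0,0,0.136],[0,0,0.136],[0,0,0.136],[0,0,0.136]],"turn":[0,0,0,0,0,0,0,0,0,0,0,0],"grip":[0,0,0,0,255,255,255,255,255,255,255,255]}' 100
python3 st.py
```

```text
time: 16.77
tool_pos: [0.418, 0.3252, 0.0145]
ee_rot: [-0.0, 0.626, 0.78, 0.0]
contact_force: [-1.4, -0.9, 8.1]
grip_width: 0.0084
gripper_force: 98.0
t 16.77 tcp [0.418  0.3252 0.0145] deck [-0.1806  0.3299  0.0025] yawx 1.7894 tilt [0.0001 0.0007] F [-1.4 -0.9  8.1] w 0.0084 gf 97.9560399055481
```

```bash
python3 -m creep '{"dp":[[0,0,-0.04],[0,0,-0.09],[-0.337,-0.0285,-0.09],[-0.337,-0.0285,-0.09],[-0.337,-0.0285,-0.09],[-0.337,-0.0285,-0.09],[-0.337,-0.0285,-0.09],[-0.337,-0.0285,-0.09],[-0.337,-0.0285,-0.09],[-0.337,-0.0285,-0.09],[-0.337,-0.0285,-0.09],[-0.337,-0.0285,-0.09],[-0.337,-0.0285,-0.09],[-0.337,-0.0285,-0.09]],"turn":[0,0,0.309,0.309,0.309,0.309,0.309,0.309,0.309,0.309,0.309,0.309,0.309,0.309],"grip":[255,255,255,255,255,255,255,255,255,255,255,255,255,255]}'
python3 - <<'E'
from st import *
from fit import *
p,M=st(); im=r.capture("side"); t=r.capture("top")
cv2.imwrite("pics/h.png",np.hstack([cv2.resize(t[180:300,265:375],None,fx=3.5,fy=3.5),cv2.resize(im[170:290,280:400],None,fx=3.5,fy=3.5)])[:,:800])
o=r.outline_of("flashing","side"); o2=r.outline_of("flashing","top"); print([d["score"] for d in o],[d["box"] for d in o],[(d["score"],d["box"]) for d in o2])
a=np.arctan2(M[1,0],M[0,0])-np.pi/2
print("pred",p[:2]+.02*np.array([np.cos(a),np.sin(a)]),a)
if o: print(fit(FL,{"side":o[0]["region"]},(p[0]+.02,p[1],a),p[2]-.0145))
E
```

```text
time: 18.52
tool_pos: [0.4632, -0.01, 0.1038]
ee_rot: [-0.0, 0.738, 0.675, 0.0]
contact_force: [-0.1, -0.0, -1.8]
grip_width: 0.0085
gripper_force: 98.0
t 18.52 tcp [ 0.4632 -0.01    0.1038] deck [-0.1054  0.0002  0.0918] yawx 1.4806 tilt [-0.  0.] F [-0.1 -0.  -1.8] w 0.0085 gf 98.00450563430786
[0.71] [[337.3, 183.9, 396.2, 227.2]] [(0.62, [291.8, 230.4, 341.7, 271.3])]
pred [ 0.48309455 -0.01181616] -0.09015052334379292
(array([ 0.4863162 , -0.00926862, -0.06688491]), np.float64(205.67889033504196))
```

View pics/h.png

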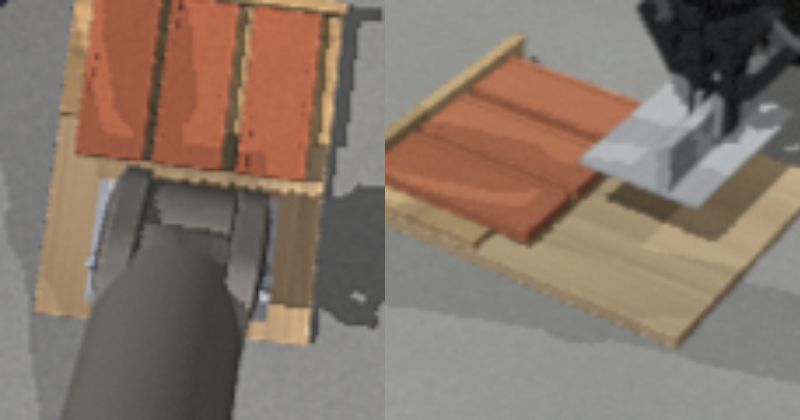

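```bash
python3 -m creep '{"dp":[[0,0,0.04],[0,0,0.07],[0,0,0.0748],[0,0,0.0748],[0,0.008,0.0748],[0,0.016,0.0748],[0,0.02,0.0748],[0,0.024,0.0748],[0,0.028,0.0748],[0,0.03,0.0748],[0,0.03,0.0748]],"turn":[0,0,0,0,0,0,0,0,0,0,0],"grip":[255,255,255,255,255,255,255,255,255,255,255]}'
python3 st.py
```

```text
time: 20.1
tool_pos: [0.4931, -0.013, 0.029]
ee_rot: [0.0, 0.738, 0.674, -0.0]
contact_force: [-0.8, 1.1, -3.1]
grip_width: 0.0086
gripper_force: 97.8
t 20.1 tcp [ 0.4931 -0.013   0.029 ] deck [-0.0753 -0.0001  0.017 ] yawx 1.4803 tilt [-0. -0.] F [-0.8  1.1 -3.1] w 0.0086 gf 97.81191945075989
```

No contact so far. I'll finish the insertion, then lower onto the board.

```bash
python3 -m creep '{"dp":[[0,0.004,0],[0,0.008,0],[0,0.012,0],[0,0.0155,0],[0,0.0155,0],[0,0.0155,0.001],[0,0.0155,0.002],[0,0.0155,0.003],[0,0.0155,0.003]],"turn":[0,0,0,0,0,0,0,0,0],"grip":[255,255,255,255,255,255,255,255,255]}'
python3 st.py
```

```text
time: 21.22
tool_pos: [0.5083, -0.0143, 0.0265]
ee_rot: [-0.0, 0.738, 0.674, 0.0]
contact_force: [-2.3, 0.1, 7.4]
grip_width: 0.0082
gripper_force: 99.4
t 21.23 tcp [ 0.5083 -0.0143  0.0265] deck [-0.06   -0.      0.0145] yawx 1.4801 tilt [-0.0003  0.0006] F [-2.3  0.1  7.4] w 0.0082 gf 99.42797541618347
```

```bash
python3 -m creep '{"dp":[[0,0,0.0005],[0,0,0.001],[0,0,0.001],[0,0,0.001]],"turn":[0,0,0,0],"grip":[255,255,255,255]}' 120
python3 st.py
python3 - <<'E'
from st import *
im=r.capture("side"); t=r.capture("top")
cv2.imwrite("pics/e.png",np.hstack([cv2.resize(t[180:300,265:375],None,fx=3.5,fy=3.5),cv2.resize(im[170:290,270:390],None,fx=3.5,fy=3.5)])[:,:800])
E
```

```text
time: 21.72
tool_pos: [0.5084, -0.0143, 0.0265]
ee_rot: [-0.001, 0.739, 0.674, 0.0]
contact_force: [-7.1, 0.8, 21.1]
grip_width: 0.0079
gripper_force: 119.5
t 21.73 tcp [ 0.5084 -0.0143  0.0265] deck [-0.06   -0.      0.0145] yawx 1.4798 tilt [-0.0001  0.0015] F [-7.1  0.8 21.1] w 0.0079 gf 119.50865507125854
```

View pics/e.png

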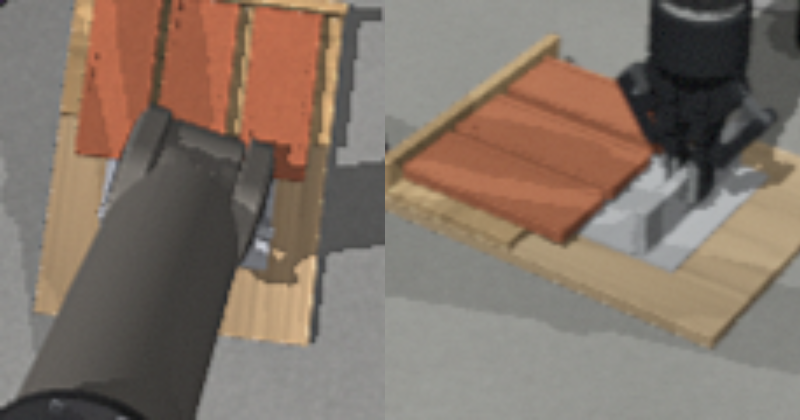

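The picture shows the lip running under the straight tile row (side crop, about (580,235) to (655,160)), with the sheet flat and the tiles still against the batten. It's pressed with about 23 N.

```bash
python3 -c "
from station import r
print(r.hand_in())"
```

```text
the job is handed in; nothing more can be done
None
```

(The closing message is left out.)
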